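# Hold a mill jar's bayonet lid at its halfway mark

## Robot

A 6-joint arm with a two-finger parallel gripper is mounted at the origin on the work surface. World frame = base frame: x ahead of the robot, y to its left, z up, the work surface at z = 0. Lengths are in m, angles in rad, forces in N, time in s.
With the tool pointing down it reaches from about 0.35 to 0.875 m from the base axis. Payload 4.2 kg.
Tool frame: the origin (TCP) lies midway between the tips of the shut fingers; the grasp point (between the pads) lies 19 mm behind it (ctrl.grasp_offset is the distance from the TCP to the grasp point, in m); y points along the fingers, z is the direction in which the jaws open and shut, and the axes are right-handed (so a half turn about y gives the same grasp; the last joint's range is limited). The gripper opens to 87 mm and grips with 3 to 60 N. Pads are 19 mm wide; open, the fingers measure 117 mm over their backs; the gripper's body (75 mm by 190 mm) begins 51 mm behind the grasp point.
Start: joints at [1.42, 0.385, 0.008, 0, -1.194, -0.259], TCP at [0.249, 0.573, 0.223] pointing down, gripper open.
Joint ranges: [-3.14, 3.14], [-1.21, 2.06], [-1.07, 1.41], [-3.16, 2.05], [-2.99, -0.16], [-3.1, 3.1]. Speed limits (rad/s): [2.79, 2.79, 3.14, 3.14, 3.14, 3.14].

## Interface

Orientations are given as a rotation vector (axis times angle).
In Python, from bench import ctrl gives the robot as it stands. The module is installed in compiled form; this text tells all that it offers. Calls block until the motion is done:
- ctrl.move_to(position, orientation): joint-space move of the TCP to a pose.
- ctrl.servo_line(position, attitude=None, v=0.15, f_stop=None): straight line of the TCP; attitude=None keeps the orientation; v is the mean speed in m/s. With f_stop (N) it stops when the force on the tool has changed by that much, and returns True; else False.
- ctrl.goto_joints(angles): joint-space move.
- ctrl.ungrasp() and ctrl.close(squeeze=None): open the fingers fully, or close them until they stop; squeeze is the grip in N (None keeps the last).
- ctrl.wait(seconds).
- ctrl.inverse_kinematics(position, orientation): joint angles nearest the present ones, or None.
- ctrl.camera(name): name is "scene" or "top" or "wrist"; returns a dict with "color" (420x560x3 uint8, red, green, blue), "intrinsics" (3x3 intrinsics, pixels), "eye" and "rotation" of the camera in the world; the wrist camera has in their place "hand_eye" (4x4, takes a point from camera to tool coordinates, whose origin is the TCP and whose axes are the tool frame's). Camera axes: x right, y down, z forward; pixel columns grow to the right and rows downward; lengths in m; the calibration is good to about 2 mm. A picture is of the moment at which its call begins: read the wrist's pose just before it. There is no depth.
A pose or a line that the arm cannot do raises ctrl.Unreachable and nothing moves.
- ctrl.finish_job(): hands the job in, once; it reports no verdict.
Readings, each from a call of its own:
- ctrl.current_time(): time.
- ctrl.current_qpos(): joint angles.
- ctrl.current_dq(): joint speeds.
- ctrl.current_joint_efforts(): joint torques, N m.
- ctrl.current_tcp_pos(): TCP position.
- ctrl.current_tool_rot(): TCP orientation.
- ctrl.current_contact_force(): force on the tool from outside, world axes, zero at the start.
- ctrl.current_ft_torque(): the same for the moment, N m.
- ctrl.current_gripper_width(): finger opening in m.
Only numpy, scipy, OpenCV 4.12 (cv2) and the standard library are available. Lean on these libraries where they do the work, as an engineer would, in place of code of your own. Each camera call takes 0.05 s, during which the arm holds its last target. There are 200 camera calls.

## Task

Fit the lugged bayonet lid into the clamped mill jar, seat it fully down, and turn it clockwise (seen from above) until its ears stand over the halfway teeth on the collar, never on as far as the latch pins. A spring in the jar turns the lid back if it is let go, so finish while still gripping the lid and holding it still at the halfway mark. Leave the smaller lid and everything else on the bench where it is.

Things in the scene. Friction and masses are not known exactly. Their poses are not given: they have to be found in the camera images.
- lid: Bayonet lid, loose, bare aluminium, about 250 g, standing on its plug. Origin: centre of the plug's underside, z up. Plug 60 mm diameter, z 0 to 24 mm, foot chamfered; disc 94 mm diameter, z 24 to 32 mm. Two lugs on the plug at +x and -x: 12 mm wide, to 38 mm from the axis, z 6.5 to 14.5 mm. Half-turn symmetric: either lug fits either slot.
- lid_handle (a point): Grip point of the lid's handle, on its axis 55 mm above its origin. The handle is an upright flat-sided bar on the disc, 64 mm long along the lid's x, 14 mm wide in y, from 32 to 68 mm above the lid's origin; pinch it across its width.
- lid_ear (a point): Tip of the ear on the lid's +x side; a like one is on the -x side. The ears are round pins 7 mm thick that stick out of the disc's edge to 58 mm from the axis, in line with the handle bar and the lugs.
- jar: Mill jar: white ceramic pot, 100 mm diameter, steel collar of 117 mm, fixed to the bench on a round steel foot. Origin: centre of the underside, z up. Two entry slots for the lugs at its +x and -x, 18 mm wide, to 42 mm from the axis, each marked by a pair of short teeth on the collar's outside. Half-turn symmetric. The lid is put in with its x axis along the jar's (either way round).
- jar_rim (a point): Centre of the jar's open rim, 85 mm above its origin. Bore 64 mm; the flange is 7 mm thick and below it the lugs can run clockwise only. Seated, the lid's disc lies on the rim and the lid's origin is 61 mm above the jar's, on its axis.
- jar_half (a point): Outer end of one halfway tooth: a single long tooth on the collar, to 75 mm from the axis, 40 degrees clockwise from above (negative yaw) from the +x entry slot; its twin stands opposite.
- jar_latch (a point): Top of one domed, sprung latch pin, 4.5 mm above the rim, 72 degrees clockwise from the +x entry slot; its twin stands opposite. A lid ear meets it at about 64 degrees of turn and clicks over it at about 80. Behind it, at 93 degrees, is a fixed stop post 14 mm above the rim.
- return_ring (a joint): Sprung ring inside the jar neck, rad: 0 at rest, grows clockwise. The lid's lugs meet its two dogs after about 5 degrees of lid turn and then push it, so it reads about 0.6 when the lid stands halfway; its spring torque is 0.06 N m at 0 and 0.085 N m at 0.6, enough to turn a released lid back.
- small_lid: Smaller lid of another jar, aluminium, to be left alone: disc 70 mm diameter, no lugs or ears, round knob 22 mm diameter, 44 mm tall in all. Origin: centre of the underside.
- media_rod: Bystander: upright white ceramic grinding cylinder, 22 mm diameter, 24 mm tall. Origin: centre of the underside.
- spacer: Bystander: flat dark steel ring, 44 mm diameter, 10 mm thick. Origin: centre of the underside.
- glaze_pot: Bystander: closed pot, 60 mm diameter, 85 mm tall. Origin: centre of the underside.
- mug: Bystander: white mug, 80 mm diameter, 85 mm tall, handle at its +y. Origin: centre of the underside.
- spatula: Bystander: spatula lying at the far side of the bench. Origin: under its middle.
- screwdriver: Bystander: screwdriver lying to the robot's right. Origin: under its middle.
There are look-alikes about, which are no part of the job. Leave any turquoise look-alike of the lid alone.

How it is judged:
On the way:
1. the lid sits fully down in the jar with its lugs still at the entry slots (z of lid in the frame of jar between 0.058 and 0.0635 m and horizontal distance between lid and jar below 0.005 m and angle between the x axis of lid and the x axis of jar, either way round below 0.25 rad), for 0.1 s.
At the end, for the whole second after the job is handed in: The lid is seated in the jar (height within 3 mm, centred within 5 mm, level), turned 40 degrees clockwise from the entry slots within 8 degrees, at rest, and still gripped by the fingers against the return spring (z of lid in the frame of jar between 0.058 and 0.064 m and horizontal distance between lid and jar below 0.005 m and angle between the x axis of lid and the x axis of jar, either way round between 0.558 and 0.838 rad and angle between lid's own z axis and vertical below 0.06 rad and angular speed of lid below 0.15 rad/s and contact force between the fingers and lid above 1 N); the arm keeps its last pose, push and grip.
It fails at once if the seated lid is turned on to the latch pins (beyond 62 degrees) (z of lid in the frame of jar between 0.05 and 0.07 m and horizontal distance between lid and jar below 0.01 m and angle between the x axis of lid and the x axis of jar, either way round above 1.082 rad).
It fails at once if the smaller lid or another bystander is moved by more than 25 mm (distance of any of small_lid, media_rod, spacer, glaze_pot, mug, spatula, screwdriver from where it was at the start of the episode above 0.025 m).
It also fails if it takes over 51 s, if anything falls off the work surface, if the arm or the gripper's body presses on something with over 40 N, if the wrist force passes 120 N, or if a joint passes its speed limit or range.

## Working session

There is one attempt and no reset: what is moved stays moved. The work goes in short steps, each a Python script; the robot and the scene stay as the last script left them, time stands still between calls to the robot, and variables do not carry over. Pictures are saved under pics/ and viewed, about 8 in all and at most 12, crops included, and the job is handed in when it is done.

```bash
mkdir -p pics; python3 - <<'E'
from bench import ctrl
import cv2,numpy as np
np.set_printoptions(precision=4,suppress=True)
for n in("top","scene"):
    c=ctrl.camera(n); cv2.imwrite(f"pics/{n}0.png",c["color"][...,::-1]); print(n,c["intrinsics"],c["eye"],c["rotation"])
    np.savez(f"{n}0.npz",**c)
c=ctrl.camera("wrist");print(c["hand_eye"],c["intrinsics"]);print(ctrl.current_tool_rot(),ctrl.current_tcp_pos(),ctrl.current_time(),ctrl.grasp_offset)
E
```

```text
top [[471.8582   0.     282.2853]
 [  0.     471.8582 212.7975]
 [  0.       0.       1.    ]] [ 0.4125 -0.054   1.1392] [-2.1939  2.1397 -0.0969]
scene [[418.4222   0.     284.7488]
 [  0.     418.4222 207.7135]
 [  0.       0.       1.    ]] [1.0023 0.5534 0.8997] [-0.844  -2.5904  1.0117]
[[-0.0012  0.9538  0.3005 -0.0829]
 [-0.0013 -0.3005  0.9538 -0.162 ]
 [ 1.      0.0007  0.0016  0.0001]
 [ 0.      0.      0.      1.    ]] [[317.2509   0.     281.4992]
 [  0.     317.2509 216.6743]
 [  0.       0.       1.    ]]
[-0.4146 -1.9941  1.9973] [0.2488 0.5729 0.2217] 0.15 0.0187
```

View pics/top0.png

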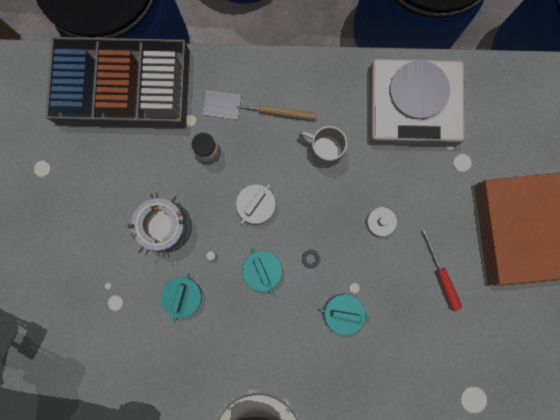

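View pics/scene0.png

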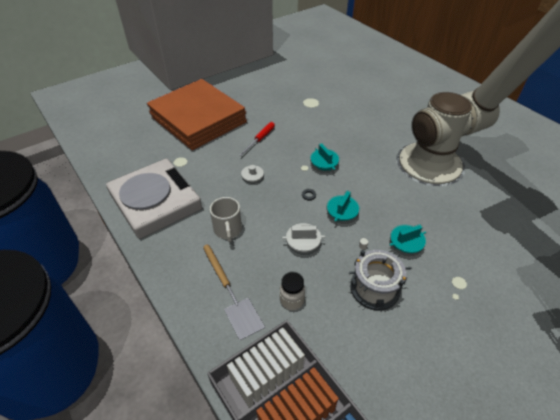

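The top view shows the bare aluminium lid at (256,204), with a bar handle and ears. The small lid with the round knob is at (382,222), turquoise look-alikes are at (181,298), (263,271) and (345,315), and the jar is at (159,224). Only the lid at (256,204) fits the description: bare metal, bar handle and ears. I'll confirm it in a crop.

```bash
cat > h.py <<'E'
import numpy as np,cv2
from scipy.spatial.transform import Rotation as R
np.set_printoptions(precision=4,suppress=True)
def ray(c,u,v):
    K=np.array(c["intrinsics"]); d=R.from_rotvec(c["rotation"]).as_matrix() if np.size(c["rotation"])==3 else np.array(c["rotation"])
    return np.array(c["eye"]),d@np.linalg.inv(K)@np.array([u,v,1.])
def plane(c,u,v,z):
    e,d=ray(c,u,v); return e+d*(z-e[2])/d[2]
E
python3 - <<'E'
from h import *
c=np.load("top0.npz"); im=c["color"][...,::-1]
a=cv2.resize(im[165:245,216:296],(400,400),interpolation=3);b=cv2.resize(im[184:264,119:199],(400,400),interpolation=3)
cv2.imwrite("pics/crop1.png",np.hstack([a,b]))
print(plane(c,256,204,.032),plane(c,159,224,.085),plane(c,280,212,0)-plane(c,280,222,0))
E
```

```text
[0.5406 0.0196 0.032 ] [0.484  0.2324 0.085 ] [0.0243 0.0006 0.    ]
```

View pics/crop1.png

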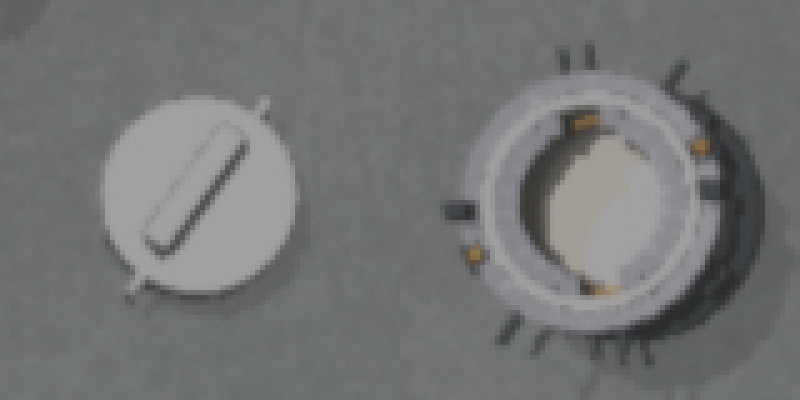

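The lid is confirmed: bar handle, two ears, axis through about (263,103) and (133,288) in the crop, so yaw is about -35°. On the jar, the entry teeth pair is at the top, around (576,60). The long halfway tooth is at (677,72), about 39° clockwise. Latches are at (701,145) and (474,253), with the stop posts behind them. That puts the slot axis at yaw of about +6°. Next are close wrist views of both from the same relative tool pose, so that calibration bias cancels.

```bash
cat >> h.py <<'E'
def att(yaw):  # tool down, tool x axis along yaw
    x=np.array([np.cos(yaw),np.sin(yaw),0]); y=np.array([0,0,-1.]); return R.from_matrix(np.c_[x,y,np.cross(x,y)]).as_rotvec()
def wristcam(ctrl,name):
    p=np.array(ctrl.current_tcp_pos());r=R.from_rotvec(ctrl.current_tool_rot()).as_matrix(); c=ctrl.camera("wrist")
    H=np.array(c["hand_eye"]); d=dict(color=c["color"],intrinsics=c["intrinsics"],eye=p+r@H[:3,3],rotation=r@H[:3,:3])
    np.savez(name+".npz",**d); cv2.imwrite(f"pics/{name}.png",c["color"][...,::-1]); return d
E
python3 - <<'E'
from h import *
from bench import ctrl
c=np.load("top0.npz")
J=plane(c,157.4,224.6,.085);L=plane(c,255.8,204,.032);print(J,L)
for nm,P,y0 in(("J",J,6),("Jend",J,-34),("L",L,-35)):
  for f in(0,180): print(nm,f,ctrl.inverse_kinematics(P+[0,0,.08],att(np.radians(y0+f))))
E
```

```text
[0.4826 0.236  0.085 ] [0.5406 0.0201 0.032 ]
J 0 [ 0.7569  0.2869 -0.2925  0.     -0.9914 -2.2229]
J 180 [ 0.7569  0.2869 -0.2925  0.     -0.9914  0.9187]
Jend 0 [ 0.7569  0.2869 -0.2925  0.     -0.9914 -2.9211]
Jend 180 [ 0.7569  0.2869 -0.2925  0.     -0.9914  0.2205]
L 0 [ 0.337   0.3521 -0.35   -0.     -0.8688 -2.5187]
L 180 [ 0.337   0.3521 -0.35    0.     -0.8688  0.6229]
```

```bash
python3 - <<'E'
from h import *
from bench import ctrl
J=np.array([.4826,.236,.085]);L=np.array([.5406,.0201,.032])
ctrl.move_to(J+[0,0,.08],att(np.radians(186))); wristcam(ctrl,"wj")
ctrl.move_to(L+[0,0,.08],att(np.radians(145))); wristcam(ctrl,"wl")
print(ctrl.current_time())
cv2.imwrite("pics/w2.png",np.hstack([cv2.imread("pics/wj.png")[:,80:480],cv2.imread("pics/wl.png")[:,80:480]]))
E
```

```text
2.7
```

View pics/w2.png

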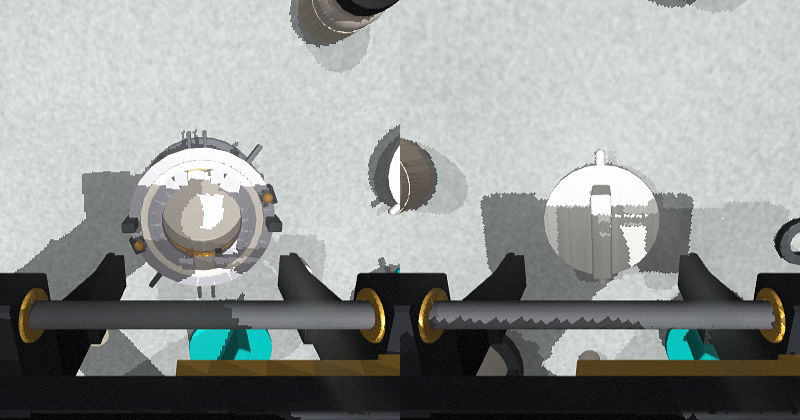

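The left half shows the jar: entry pair at the bottom around (205,291), halfway teeth at (255,152) and (155,281). The right half shows the lid at (601,215). I'll enlarge the jar for precise features and rectify both views onto their top planes.

```bash
cat > rect.py <<'E'
from h import *
def rectify(c,P,z,yaw,half=.08,n=400):
    # metric view of plane z, centred on P; image up = direction yaw, left = yaw+90
    u=np.array([np.cos(yaw),np.sin(yaw),0]);l=np.array([-u[1],u[0],0]);src=[];dst=[]
    for a,b in((1,1),(1,-1),(-1,-1),(-1,1)):
        W=np.array([P[0],P[1],z])+half*(a*u+b*l); q=np.array(c["intrinsics"])@(np.array(c["rotation"]).T@(W-c["eye"]))
        src.append(q[:2]/q[2]);dst.append([n/2-b*n/2,n/2-a*n/2])
    return cv2.warpPerspective(c["color"][...,::-1],cv2.getPerspectiveTransform(np.float32(src),np.float32(dst)),(n,n),flags=cv2.INTER_CUBIC)
E
python3 - <<'E'
from rect import *
a=rectify(np.load("wj.npz"),[.4826,.236],.085,np.radians(6)); b=rectify(np.load("wl.npz"),[.5406,.0201],.032,np.radians(-35))
for im,rs in((a,(32,58.5)),(b,(47,))):
    for r in rs: cv2.circle(im,(200,200),int(r*2.5),(0,0,255),1)
    cv2.line(im,(200,0),(200,399),(0,255,0),1)
cv2.imwrite("pics/r2.png",np.hstack([a,b]))
E
```

```text
(no output)
```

View pics/r2.png

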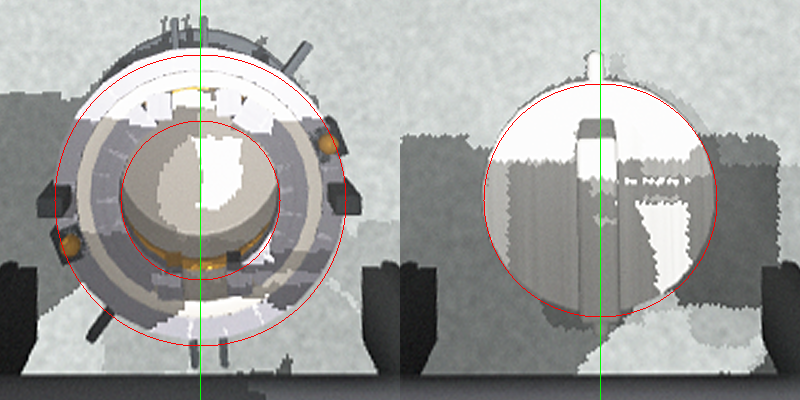

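Both line pairs on the jar agree: entry teeth, halfway teeth, latches and posts all put the slot axis about 3.5° left of the drawn line, so jar yaw is about 9.5°. Now robust circle fits for the centres.

```bash
python3 - <<'E'
from rect import *
from scipy.optimize import least_squares
def fit(c,P,z,yaw,r,tol,fixed=True,ang=None,sign=0):
    n=1000;half=.07;s=n/(2*half);im=cv2.GaussianBlur(rectify(c,P,z,yaw,half,n),(0,0),3)
    e=cv2.Canny(im,30,80);v,u=np.nonzero(e);up=(n/2-v)/s;l=(n/2-u)/s;rr=np.hypot(up,l);th=np.degrees(np.arctan2(-l,up)) # cw from up
    m=abs(rr-r)<tol
    if ang is not None: m&=(abs(th)<ang[1])&(abs(th)>ang[0])
    up,l=up[m],l[m]
    f=lambda p:np.hypot(up-p[0],l-p[1])-p[2]
    for _ in range(4):
        q=least_squares(f,[0,0,r],loss='soft_l1',f_scale=.0005).x
        k=abs(f(q))<.0015; 
    Y=np.array([np.cos(yaw),np.sin(yaw)]);
    w=np.array(P[:2])+q[0]*Y+q[1]*np.array([-Y[1],Y[0]])
    print("r",r,"fit up,left,r mm",q*1e3,"inl",k.sum(),len(k),"world",w); return im,q,s,n
j=np.load("wj.npz");l=np.load("wl.npz");PJ=[.4826,.236];PL=[.5406,.0201]
yj=np.radians(9.5);yl=np.radians(-34)
for r,t in((.032,.004),(.0585,.004)): A=fit(j,PJ,.085,yj,r,t)
B=fit(l,PL,.032,yl,.047,.004); fit(l,PL,.032,yl,.047,.004,ang=(15,165))
a=rectify(j,PJ,.085,yj,.07,400);b=rectify(l,PL,.068,yl,.07,400)
for im in(a,b):
    cv2.line(im,(200,0),(200,399),(0,255,0),1);cv2.line(im,(0,200),(399,200),(0,255,0),1)
cv2.imwrite("pics/r3.png",np.hstack([a,b]))
E
```

```text
r 0.032 fit up,left,r mm [ 2.1912  0.5171 32.2835] inl 739 1021 world [0.4847 0.2369]
r 0.0585 fit up,left,r mm [ 2.4867  0.4016 58.6798] inl 2175 3103 world [0.485  0.2368]
r 0.047 fit up,left,r mm [ 1.8838  0.6871 46.6485] inl 2147 2497 world [0.5425 0.0196]
r 0.047 fit up,left,r mm [ 1.8987  0.7268 46.5286] inl 1862 2062 world [0.5426 0.0196]
```

View pics/r3.png

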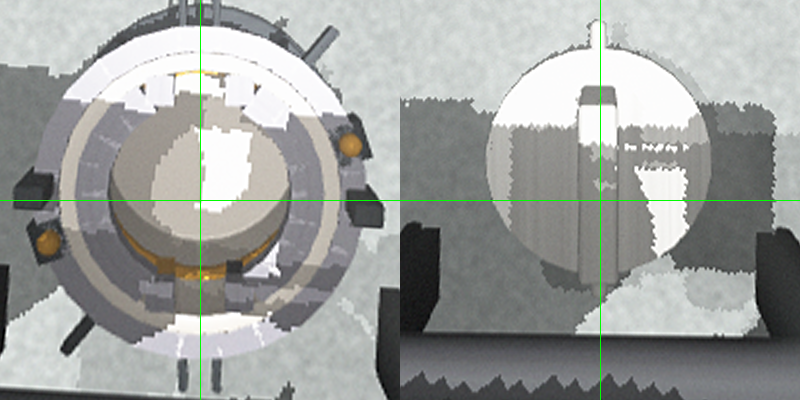

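Fitted radii of 32.3, 58.7 and 46.6 mm match the stated 32, 58.5 and 47 mm. The jar is at (0.4849, 0.2368) with yaw 9.5°, and the lid is at (0.5425, 0.0196) with yaw -34°. Next I grasp it, lift it and measure the lid in the hand.

```bash
cat >> rect.py <<'E'
from scipy.optimize import least_squares
def fitc(c,P,z,yaw,r,tol=.004):
    n=1000;half=.07;s=n/(2*half);im=cv2.GaussianBlur(rectify(c,P,z,yaw,half,n),(0,0),3)
    v,u=np.nonzero(cv2.Canny(im,30,80));up=(n/2-v)/s;l=(n/2-u)/s;m=abs(np.hypot(up,l)-r)<tol;up,l=up[m],l[m]
    q=least_squares(lambda p:np.hypot(up-p[0],l-p[1])-p[2],[0,0,r],loss='soft_l1',f_scale=.0005).x
    return q*1e3,len(up)
E
python3 - <<'E'
from rect import *
from bench import ctrl
L=np.array([.5425,.0196,.037]);a=att(np.radians(146))
ctrl.servo_line(L+[0,0,.03],a,v=.15); print(ctrl.servo_line(L,v=.08,f_stop=15),ctrl.current_tcp_pos())
ctrl.close(squeeze=40);print("w",ctrl.current_gripper_width())
ctrl.servo_line(L+[0,0,.12],v=.15);ctrl.wait(.2)
p=np.array(ctrl.current_tcp_pos());c=wristcam(ctrl,"wg")
print(p,ctrl.current_contact_force(),ctrl.current_gripper_width(),ctrl.current_time())
# lid disc top is 5 mm below tcp
print(fitc(c,p,p[2]-.005,np.radians(-34),.047,.006))
im=rectify(c,p,p[2]-.005,np.radians(-34),.07,400);cv2.circle(im,(200,200),int(47/140*400),(0,0,255),1);cv2.line(im,(200,0),(200,399),(0,255,0),1)
cv2.imwrite("pics/g2.png",np.hstack([c["color"][:,80:480,::-1],np.vstack([im,im[:20]])]))
E
```

```text
False [0.5429 0.0197 0.0373]
w 0.013789981350324514
[0.542  0.0195 0.1559] [-0.2696  0.2972 -2.5165] 0.013797485141001799 6.0417
(array([ 0.7505, -0.2569, 45.8681]), 2845)
```

View pics/g2.png

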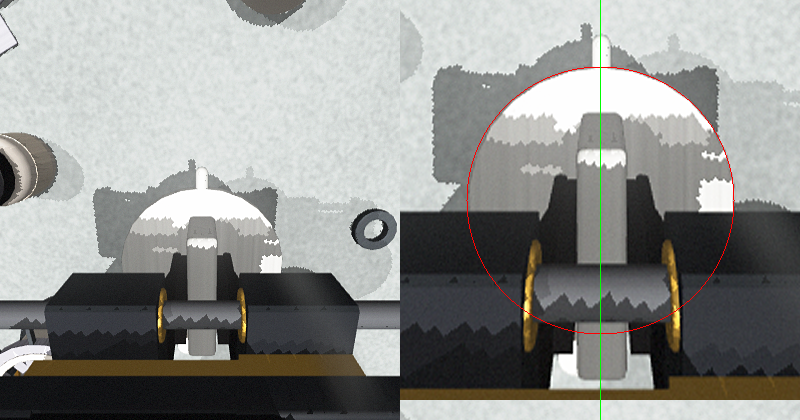

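The lid is held on the tool axis: the drawn circle centred on the TCP coincides with the disc, and the grip width of 13.8 mm matches the bar. Next it goes over the jar and down under force guard.

```bash
python3 - <<'E'
from rect import *
from bench import ctrl
J=np.array([.4849,.2368]);a=att(np.radians(189.5))
ctrl.servo_line([*J,.165],a,v=.15);ctrl.wait(.2)
p=ctrl.current_tcp_pos();print(p,np.degrees(R.from_rotvec(ctrl.current_tool_rot()).as_matrix()[:2,0]@[0,1]))
t=np.array([*J,.165]);t[:2]+=np.clip(J-np.array(p)[:2],-.002,.002);
ctrl.servo_line([*t[:2],.135],v=.1)
s=ctrl.servo_line([*t[:2],.0985],v=.03,f_stop=10)
print(s,ctrl.current_tcp_pos(),ctrl.current_contact_force(),ctrl.current_ft_torque(),ctrl.current_gripper_width(),ctrl.current_time())
E
```

```text
[0.4851 0.2363 0.165 ] -9.40886767467815
False [0.4849 0.2374 0.0987] [ 0.38    0.0811 -2.4142] [-0.0371 -0.0041 -0.0149] 0.013738397576727353 9.7083
```

It went down the full depth without contact force. A light guarded press will confirm the seat.

```bash
python3 - <<'E'
from rect import *
from bench import ctrl
p=np.array(ctrl.current_tcp_pos())
s=ctrl.servo_line([.4849,.2370,.094],v=.01,f_stop=8)
ctrl.wait(.3)
print(s,ctrl.current_tcp_pos(),ctrl.current_contact_force(),ctrl.current_ft_torque(),ctrl.current_gripper_width(),ctrl.current_time())
wristcam(ctrl,"ws")
E
```

```text
True [0.485  0.2375 0.0979] [-0.1948 -0.1681  5.7396] [-0.0439  0.1088 -0.0393] 0.013670451288309422 10.2833
```

There is a firm stop at TCP z 0.0979 (about 0.061 for the lid origin), which is the seated height. Now I turn clockwise in small steps, checking force and moment.

```bash
python3 - <<'E'
from rect import *
from bench import ctrl
p=np.array([.4849,.2371,.0975])
for d in np.arange(4,41,4):
    ctrl.servo_line(p,att(np.radians(189.5-d)),v=.05)
    x=R.from_rotvec(ctrl.current_tool_rot()).as_matrix()[:,0];f=np.array(ctrl.current_contact_force())
    print(d,np.degrees(np.arctan2(x[1],x[0]))%360,np.array(ctrl.current_tcp_pos()),f,ctrl.current_ft_torque(),ctrl.current_time())
    if np.linalg.norm(f)>35 or abs(ctrl.current_ft_torque()[2])>1.5: print("stop");break
ctrl.wait(.3)
c=wristcam(ctrl,"we");q=np.array(ctrl.current_tcp_pos());print(q,ctrl.current_gripper_width(),ctrl.current_time())
im=rectify(c,q,.092,np.radians(9.5),.085,400);k=c["color"][120:320,180:380,::-1]
t=ctrl.camera("top");np.savez("top1.npz",**t);cv2.imwrite("pics/top1.png",t["color"][...,::-1])
cv2.imwrite("pics/e2.png",np.hstack([cv2.resize(k,(400,400),interpolation=2),im]))
E
```

```text
4 185.5971839535664 [0.4851 0.2373 0.0979] [-0.6099  0.777   2.1929] [ 0.0026  0.2349 -0.1219] 10.5833
8 181.64558055017187 [0.4853 0.2371 0.0979] [ 0.9293 -0.1643  3.7473] [-0.3193 -0.1724 -0.1061] 10.8333
12 177.65085429867813 [0.4853 0.2371 0.0979] [ 0.506  -1.042   4.4037] [-0.5218 -0.197  -0.1166] 11.0833
16 173.6677000004164 [0.4852 0.2371 0.0979] [ 1.4255 -1.7067  5.1645] [-0.5806 -0.2641 -0.0894] 11.3333
20 169.67483499166204 [0.4852 0.237  0.0979] [ 0.695  -0.9262  4.7398] [-0.6082 -0.2547 -0.0802] 11.5833
24 165.67227140498701 [0.4852 0.237  0.0979] [ 1.3829 -1.2482  5.4451] [-0.6361 -0.2542 -0.0927] 11.8333
28 161.67996713178488 [0.4852 0.237  0.0979] [ 0.1592 -1.9708  5.8899] [-0.6148 -0.2529 -0.0356] 12.0833
32 157.68244587161783 [0.4851 0.237  0.0978] [ 0.8376 -0.332   4.8013] [-0.6027 -0.1529 -0.0402] 12.3333
36 153.67904481142298 [0.4852 0.237  0.0979] [ 0.6843 -1.3797  4.3425] [-0.6302 -0.1487 -0.0037] 12.5833
40 149.6827925136351 [0.4851 0.237  0.0979] [ 0.8214 -1.037   5.1433] [-0.6033 -0.1783 -0.106 ] 12.8333
[0.4851 0.237  0.0979] 0.013707755379929552 13.1833
```

View pics/e2.png

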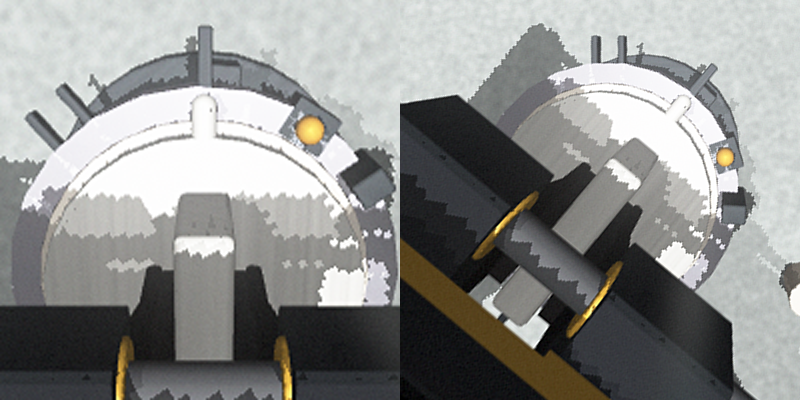

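The ear at (203,115) lines up with the halfway tooth at (205,55). It is short of the latch pin at (310,130), and the disc lies flat on the rim. Before handing in, I'll check that the pose is steady and the bystanders haven't moved.

```bash
python3 - <<'E'
from h import *
from bench import ctrl
a=np.load("top0.npz")["color"].astype(int);b=np.load("top1.npz")["color"].astype(int)
for n,u,v in(("small",382,222),("rod",211,256),("spacer",311,259),("glaze",206,148),("mug",327,145),("spat",260,108),("driver",442,272)):
    print(n,abs(a-b)[v-14:v+15,u-14:u+15].mean().round(2))
ctrl.wait(.3);print(ctrl.current_tcp_pos(),np.abs(ctrl.current_dq()).max(),ctrl.current_gripper_width(),ctrl.current_contact_force())
ctrl.finish_job();print(ctrl.current_time())
E
```

```text
small 10.87
rod 6.99
spacer 7.89
glaze 5.17
mug 9.0
spat 8.2
driver 7.7
[0.4852 0.237  0.0979] 0.001965279233338657 0.013652788284756856 [ 0.6339 -0.4374  5.9748]
the job is handed in; nothing more can be done
the job is handed in; nothing more can be done
```

The bare aluminium lid is seated in the jar, turned about 40° clockwise, and still gripped at the halfway mark. I handed the job in at about 13.5 s of robot time, and no verdict is reported.

**How it went:** I pinched the lid by its handle bar at 40 N. It dropped into the entry slots with no contact force, and a light press stopped firmly at the seated height (lid origin about 61 mm above the jar's). I then turned it in 4° steps.

**Last checks:**
- **Angle:** the tool turned from 189.4° to 149.7°. In the wrist image the visible ear lines up with the halfway tooth and is clear of the latch pin.
- **Steadiness and grip:** the tool height held at 0.0979 m and the joints were at rest. The fingers were 13.7 mm apart on the 14 mm bar, and I was pressing down with about 6 N.

**Not settled:**
- **Bystanders:** the before/after image comparison was inconclusive. Every bystander patch changed by a similar amount (5–11 grey levels), possibly from noise and the arm's changed shadow. No contact was seen, and the carry path passed above all of them.
- **Jar yaw:** the overhead camera gave about 7° and the wrist camera 9.5°. I used 9.5°, and the clean fit and ear alignment support it.

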